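# Slide the board through the drill jig to its index line and clamp it

### The job

Set up the loose wooden board for drilling in the drill jig: swing the jig's toggle clamp up, push the board flat along the bench into the slot under the aluminium drill plate and on until its leading edge meets the white line scribed across the tops of both guide rails (nothing stops it there). Then press the clamp arm down so that its rubber pad bears on the board. Leave the other things on the bench where they are.

Things in the scene. Friction and masses are not known exactly. Their poses are not given: they have to be found in the camera images.
- drill_jig: Drill jig fixed to the bench: two parallel dark wooden guide rails (24 mm wide, 20 mm high, 103 mm apart inside) bridged by an aluminium drill plate; no floor, a board slides on the bench between the rails. Origin on the bench midway between the rails. The board enters at the +y end and travels along -y. x: across the slot to the clamp's side, away from the robot. z up.
- drill_plate (a point): Centre of the drill plate's top, at y = +25 mm in the jig's frame, 28 mm above the bench. The plate covers y = +3 to +47 mm; the slot below it is 20 mm high, 103 mm wide. Bushings and screws stand to 33 mm. The rails are straight from y = +50 to -60 mm; in front of that, out to y = +76 mm, their ends flare outward by 10 mm a side as a lead-in.
- index_line (a point): Middle of the index line: a scribed line, filled white, 2 mm wide, across the tops of both rails and down their inner faces, at y = -45 mm in the jig's frame, 15 mm before the rails' far (-y) ends. The point lies on the slot's centre line, 18 mm above the bench (height of the board's top). Axes as the jig's.
- panel: Loose plain wooden board, 100 mm wide (x), 140 mm long (y), 18 mm thick, 0.14 to 0.22 kg, flat on the bench before the slot and off to the clamp's side of it, turned by up to 0.35 rad from the jig; too wide to grip. Origin at the centre of its underside. Its -y end leads. With its leading edge on the line its rear end stands 45 mm out of the straight rails, 19 mm beyond the tips of the flares.
- panel_front (a point): Middle of the board's leading (-y) edge, on its top face. Axes as the board's.
- toggle_arm (a joint): Angle of the drill jig's toggle clamp arm (rad): 0 down, 0.7 fully up. It starts down (0 to 0.03), its pad in the slot's way, and stays where it is left (friction 0.3 N m: 4 to 8 N at handle or bar). Pushing the red handle outward and down raises the arm; pushing the bar down lowers it. Pressed home on the board it stays at 0 to 0.02. (The similar clamp on the plywood tray nearby is not used.)
- clamp_pivot (a point): Fixed pivot of the toggle arm, its axis along the jig's y; at x = 87, y = -19, z = 52 mm in the jig's frame, on a 24 mm high block outside the +x rail. The cheeks round it reach 63 mm high and 22 mm along y.
- clamp_grip (a point): Point on the axis of the handle's red grip, 85 mm from the pivot; moves with the handle. The grip is 20 mm thick and runs from 40 to 118 mm from the pivot; it rises from the pivot towards the jig's +x, 50 degrees above level with the arm down, 10 degrees with the arm up.
- clamp_bar (a point): Point on top of the arm's steel bar, 45 mm from the pivot; moves with the arm. The bar is 14 mm wide, level when down, and reaches 92 mm from the pivot towards the jig's -x, over the slot.
- clamp_pad: Springy rubber-tipped spindle of the clamp, 23 mm across at the pad, 85 mm along the bar; origin at the centre of the pad's underside. With the arm at 0 and no board it is 15 mm above the bench; a board (18 mm) under it pushes it up 3 mm against its spring (0.9 N per mm). With the arm fully up it is about 78 mm high. The spindle's top stands 17 mm above the pivot's height.
- sanding_block: Bystander: cork sanding block, 63 x 112 x 37 mm, origin under its centre.
- screw_tin: Bystander: yellow-brown hinged tin, 89 x 123 x 32 mm, origin under its centre.
- tape_1: Bystander: roll of masking tape lying flat, 96 mm across, 25 mm high, origin under its centre.
- bottle_1: Bystander: small amber dropper bottle, 34 mm across, 102 mm tall, origin under its centre.

How it is judged:
By the outcome, as a careful person would: the job done as asked, in the order asked, and still so for the second after the job is handed in, with the robot touching nothing.
It also fails if it takes over 64 s, if anything falls off the work surface, if the arm or the gripper's body presses on something with over 40 N, if the wrist force passes 120 N, or if a joint passes its speed limit or range.

### The arm

A 6-joint arm with a two-finger parallel gripper is mounted at the origin on a cart in front of the work surface, level with it; the furniture and walls round the work are solid. World frame = base frame: x ahead of the robot, y to its left, z up, the work surface at z = 0. Lengths are in m, angles in rad, forces in N, time in s.
With the tool pointing down it reaches from about 0.275 to 0.825 m from the base axis. Payload 4.9 kg.
Tool frame: the origin (TCP) lies on the centre line of the jaws, within the pads' length; the fingertips stand 11 mm ahead of it and the grasp point (between the pads) lies 8 mm behind it; z points along the fingers, y is the line along which they close (so a half turn about z gives the same grasp; the last joint's range is limited). The gripper opens to 85 mm and grips with 20 to 120 N. Pads are 22 mm wide; open, the fingers measure 114 mm over their backs; the gripper's body (76 mm by 85 mm) begins 54 mm behind the grasp point. The pads swing forward as they close: fully open they stand 13 mm farther back than shut.
Start: joints at [1.066, 0.326, -0.193, 1.052, 0, 1.437], TCP at [0.199, 0.513, 0.242] pointing down, gripper open.
Joint ranges: [-2.65, 2.65], [-0.97, 1.79], [-1.3, 1.35], [-1.93, 2.1], [-1.47, 1.37], [-3.14, 3.14]. Speed limits (rad/s): [2.57, 2.57, 3.14, 3.14, 3.14, 3.14].

### API

Orientations are given as a unit quaternion [w, x, y, z].
In Python, from cell import * gives the robot as it stands. Calls block until the motion is done:
- move_pose(position, orientation): joint-space move of the TCP to a pose.
- move_linear(position, speed=0.15, rotation=None, until_force=None): straight line of the TCP; rotation=None keeps the orientation; speed is the mean speed in m/s. With until_force (N) it stops when the force on the tool has changed by that much, and returns True; else False.
- goto_joints(angles): joint-space move.
- set_gripper(opening, grasp_force=None): opening from 0.0 (shut) to 1.0 (fully open); grasp_force is the grip in N (None keeps the last); returns when the fingers have stopped.
- wait(seconds).
- solve_ik(position, orientation): joint angles nearest the present ones, or None.
- camera(name): name is "scene" or "top"; returns (picture, depth): 420x560x3 uint8, red, green, blue; 420x560 float32, m along the optical axis (not along the pixel's ray), 0 where there is no reading.
- calibration(name): a dict with "mtx" (3x3 intrinsics, pixels), "extrinsics" (4x4, takes a point from world to camera coordinates). Camera axes: x right, y down, z forward; pixel columns grow to the right and rows downward; lengths in m; the calibration is good to about 2 mm. A picture is of the moment at which its call begins. calibration takes no time and is no camera call.
A pose or a line that the arm cannot do raises PlanningError and nothing moves.
- close_job(): hands the job in; it is judged then, once.
Trained networks look in the newest picture that a camera, given by its name, has taken for a name from the list of things; names that differ only in an ending like _2 or _b are one class to them, and where a whole thing is asked for, a point or a joint stands for the part that bears it (a point fixed in the world has none). Each returns a list of dicts, best first, with "p" (0 to 1); they miss things now and then, are a little off and sometimes report something else, mostly with a low value. They report only what shows in the picture. A call takes as long as a camera call.
- boxes_of(camera, thing): "location" ([x, y, z] in m, in world coordinates, good to about 4 mm: the middle of the surface that is visible of it).
- mark_of(camera, thing): "location" ([x, y, z] in m, in world coordinates, good to about 4 mm: a listed point, or the origin of a listed thing).
Readings, each from a call of its own:
- get_clock(): time.
- get_joint_positions(): joint angles.
- get_joint_vel(): joint speeds.
- get_joint_efforts(): joint torques, N m.
- get_position(): TCP position.
- get_tool_rot(): TCP orientation.
- get_ft_force(): force on the tool from outside, world axes, zero at the start.
- get_moment(): the same for the moment, N m.
- get_gripper_width(): opening from 0.0 (shut) to 1.0 (fully open).
- get_finger_force(): force on a finger pad.
Only numpy, scipy, OpenCV 4.12 (cv2) and the standard library are available. Lean on these libraries where they do the work, as an engineer would, in place of code of your own. Each camera call takes 0.05 s, during which the arm holds its last target. There are 200 camera calls.

## Working session

There is one attempt and no reset: what is moved stays moved. The work goes in short steps, each a Python script; the robot and the scene stay as the last script left them, time stands still between calls to the robot, and variables do not carry over. Pictures are saved under pics/ and viewed, at most 10 in all, crops included, and the job is handed in when it is done.

```bash
mkdir -p pics; ls; python3 - <<'E'
from cell import *
import cv2,numpy as np
for c in("top","scene"):
    p,d=camera(c); cv2.imwrite(f"pics/{c}0.png",cv2.cvtColor(p,cv2.COLOR_RGB2BGR)); np.savez(f"{c}0.npz",p=p,d=d,**calibration(c))
    for t in["drill_jig","drill_plate","index_line","panel","panel_front","clamp_pivot","clamp_grip","clamp_bar","clamp_pad","sanding_block","screw_tin","tape_1","bottle_1"]:
        print(c,t,[(np.round(r["location"],3).tolist(),round(r["p"],2)) for r in mark_of(c,t)[:3]])
print(get_clock(),get_tool_rot())
E
```

```text
cell.py
pics
top drill_jig [([0.452, 0.022, -0.004], 0.94)]
top drill_plate [([0.446, 0.044, 0.032], 0.96)]
top index_line [([0.464, -0.02, 0.02], 0.91)]
top panel [([0.472, 0.207, -0.0], 0.73), ([0.747, -0.23, 0.002], 0.54), ([0.697, 0.285, -0.002], 0.43)]
top panel_front [([0.482, 0.143, 0.016], 0.78)]
top clamp_pivot [([0.542, 0.016, 0.051], 0.56)]
top clamp_grip [([0.6, 0.028, 0.118], 0.79), ([0.446, 0.044, 0.032], 0.49)]
top clamp_bar [([0.497, 0.01, 0.058], 0.69)]
top clamp_pad []
top sanding_block [([0.694, 0.284, -0.002], 0.87)]
top screw_tin [([0.745, -0.228, 0.001], 0.85)]
top tape_1 [([0.464, -0.392, -0.004], 0.63)]
top bottle_1 [([0.652, -0.318, -0.001], 0.75)]
scene drill_jig [([0.456, 0.02, -0.0], 0.72)]
scene drill_plate [([0.45, 0.046, 0.027], 0.64), ([0.461, -0.39, -0.0], 0.27), ([0.482, 0.14, 0.018], 0.23)]
scene index_line [([0.46, -0.018, 0.016], 0.81)]
scene panel [([0.478, 0.211, -0.0], 0.79)]
scene panel_front [([0.488, 0.138, 0.015], 0.66), ([0.46, -0.001, 0.017], 0.38)]
scene clamp_pivot [([0.546, 0.02, 0.052], 0.65)]
scene clamp_grip [([0.598, 0.028, 0.115], 0.7)]
scene clamp_bar [([0.503, 0.011, 0.053], 0.94)]
scene clamp_pad [([0.462, 0.0, 0.015], 0.39)]
scene sanding_block [([0.688, 0.281, -0.002], 0.87), ([0.458, 0.001, 0.015], 0.17)]
scene screw_tin [([0.747, -0.233, 0.0], 0.89), ([0.501, 0.009, 0.055], 0.52), ([0.649, -0.317, 0.004], 0.35)]
scene tape_1 [([0.461, -0.389, 0.001], 0.68)]
scene bottle_1 [([0.65, -0.32, 0.004], 0.53)]
1.4 [-2.08332639e-05  1.84343503e-01  9.82861878e-01 -1.89321539e-05]
```

View pics/top0.png

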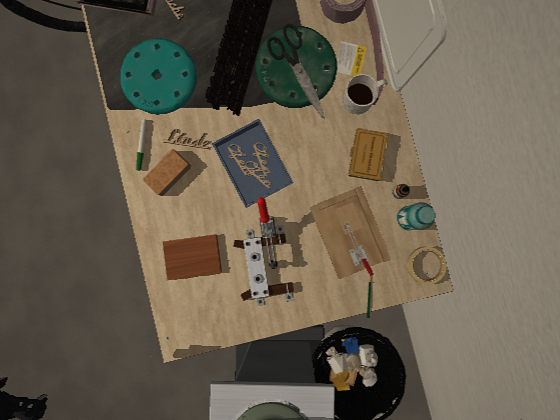

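View pics/scene0.png

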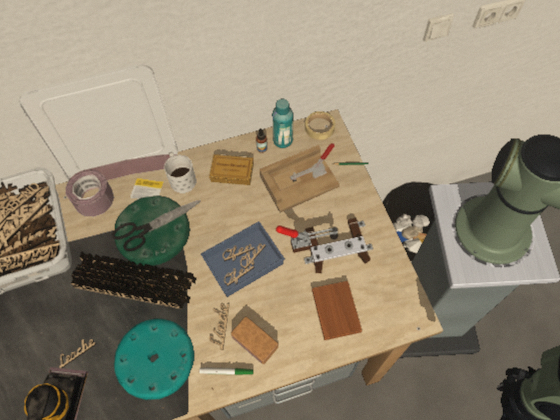

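The top view shows the board at (192,257), the jig at (257,268) with its red handle at (263,208), and the unused clamp tray at (350,235). The networks' reports match that. Next I'll refine the yaw angles.

```bash
cat > h.py <<'E'
import numpy as np,cv2
def cloud(d,K,E):
    v,u=np.mgrid[:d.shape[0],:d.shape[1]]
    P=np.stack([(u-K[0,2])*d/K[0,0],(v-K[1,2])*d/K[1,1],d],-1)
    return (P-E[:3,3])@E[:3,:3]
def onplane(uv,K,E,z):
    uv=np.atleast_2d(uv).astype(float)
    r=np.c_[(uv[:,0]-K[0,2])/K[0,0],(uv[:,1]-K[1,2])/K[1,1],np.ones(len(uv))]@E[:3,:3]
    c=-E[:3,:3].T@E[:3,3]
    return (c+r*((z-c[2])/r[:,2])[:,None])[:,:2]
def rect(pts):
    (c,s,a)=cv2.minAreaRect((pts*1000).astype(np.float32)); return np.round(c,1),np.round(s,1),round(a,1)
def near(P,c,r): return np.hypot(P[...,0]-c[0],P[...,1]-c[1])<r
def boardmask(p,P,c,r=.11):
    m=near(P,c,r)&(P[...,2]>.009)&(P[...,2]<.026)
    m=cv2.morphologyEx(m.astype(np.uint8),cv2.MORPH_OPEN,np.ones((3,3)))
    return m>0
E
python3 - <<'E'
from h import *
for c in("top","scene"):
    f=np.load(f"{c}0.npz");p,d,K,E=f["p"],f["d"],f["mtx"],f["extrinsics"];P=cloud(d,K,E)
    m=boardmask(p,P,(.475,.209)); q=P[m]
    print(c,"board",m.sum(),np.median(q[:,2]),rect(q[:,:2]), "pca mean",q[:,:2].mean(0))
    for lo,hi in((.024,.036),(.012,.024)):
        m=near(P,(.452,.02),.11)&(P[...,2]>lo)&(P[...,2]<hi)
        if lo>.02: m&=near(P,(.448,.045),.09)&((P[...,0]<.52))
        q=P[m]; print(lo,len(q),rect(q[:,:2]),np.median(q[:,2]))
    s=slice(215,325),slice(220,310)
    if c=="scene": s=slice(190,290),slice(260,390)
    im=cv2.resize(cv2.cvtColor(p[s],cv2.COLOR_RGB2BGR),None,fx=6,fy=5 if 0 else 5.4,interpolation=cv2.INTER_CUBIC) if c=="top" else cv2.resize(cv2.cvtColor(p[s],cv2.COLOR_RGB2BGR),None,fx=6,fy=6,interpolation=cv2.INTER_CUBIC)
    cv2.imwrite(f"pics/{c}_crop.png",im)
    # jig model overlay at yaw guess
    c0=np.array([.453,.021])
    print("px/m",K[0,0]/np.median(d))
E
```

```text
top board 2114 0.01837290399033157 (array([473.8, 212.5]), array([ 99.9, 141.2]), 8.7) pca mean [0.47391987 0.21147351]
0.024 981 (array([452. ,  32.5]), array([149.7, 114.7]), 11.4) 0.028973510329923804
0.012 590 (array([459.5,  28.4]), array([187.1, 134.7]), 9.7) 0.020339682485678526
px/m 382.73572439550827
scene board 1996 0.0183746967596254 (array([473.8, 211.8]), array([100.6, 141.9]), 9.1) pca mean [0.47410263 0.21431152]
0.024 786 (array([452.6,  34. ]), array([152.1, 119.7]), 10.6) 0.028802094154363904
0.012 478 (array([467.8,  30.3]), array([185.6, 138.4]), 8.9) 0.02047839049143669
px/m 358.952020025315
```

View pics/top_crop.png

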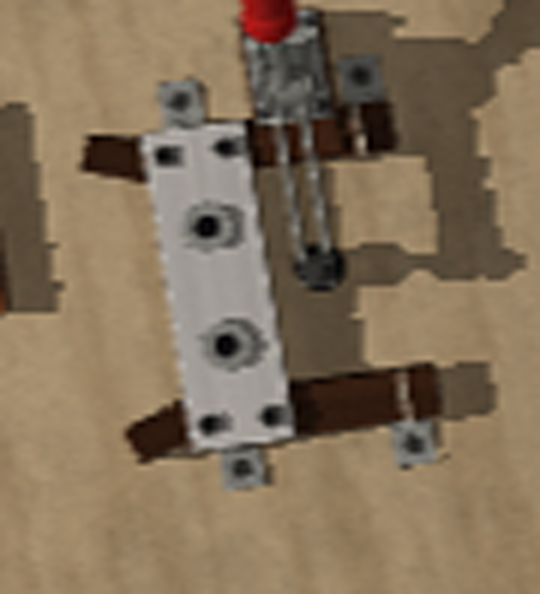

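View pics/scene_crop.png

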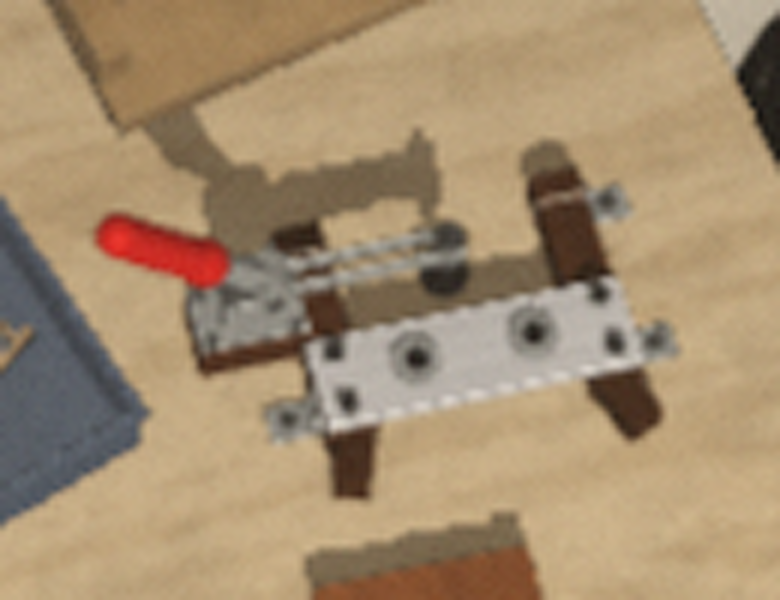

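The crops show the plate's corners in the top crop at about (145,133), (245,122), (295,437) and (190,450). The white lines are at (360,130) and (403,395) there, and the pad is at (318,268). Next I'll fit the plate and the lines.

```bash
python3 - <<'E'
from h import *
for c in("top","scene"):
    f=np.load(f"{c}0.npz");p,d,K,E=f["p"],f["d"],f["mtx"],f["extrinsics"];P=cloud(d,K,E)
    hsv=cv2.cvtColor(p,cv2.COLOR_RGB2HSV)
    m=(near(P,(.448,.045),.095)&(P[...,2]>.02)&(P[...,2]<.036)&(hsv[...,1]<50)).astype(np.uint8)
    m=cv2.morphologyEx(m,cv2.MORPH_CLOSE,np.ones((5,5)))
    m=cv2.morphologyEx(m,cv2.MORPH_OPEN,np.ones((9,9)) )
    n,l,s,_=cv2.connectedComponentsWithStats(m); k=1+np.argmax(s[1:,4])
    v,u=np.where(l==k); q=onplane(np.c_[u,v],K,E,.028)
    cc=q.mean(0); w,V=np.linalg.eigh(np.cov((q-cc).T)); a=V[:,1]*np.sign(V[0,1])
    print(c,"plate",len(q),cc,"pca yaw",np.arctan2(a[1],a[0]),"ext",np.sqrt(12*w),rect(q))
# line pixel -> world, from crops
f=np.load("top0.npz");K,E=f["mtx"],f["extrinsics"]
A=onplane([[220+360/6-.4,215+130/5.4-.4],[220+403/6-.4,215+390/5.4-.4]],K,E,.02);print(A,A.mean(0),np.subtract(*A))
f=np.load("scene0.npz");K,E=f["mtx"],f["extrinsics"]
A=onplane([[260+562/6-.4,190+199/6-.4]],K,E,.02);print(A)
E
```

```text
top plate 1014 [0.45070071 0.04527004] pca yaw 0.1657573001819759 ext [0.04341    0.15020054] (array([450.3,  45.6]), array([150.7,  44.8]), 9.7)
scene plate 792 [0.45211664 0.04576504] pca yaw 0.1620407747340214 ext [0.04488806 0.14449591] (array([452.1,  45.3]), array([149.9,  46.7]), 8.8)
[[ 0.52427825 -0.01355751]
 [ 0.40204694 -0.03394182]] [ 0.46316259 -0.02374967] [0.12223132 0.02038431]
[[ 0.40076517 -0.03443426]]
```

```bash
cat >> h.py <<'E'
YAW=.165; O=np.array([.4555,.0208,0.]); c_,s_=np.cos(YAW),np.sin(YAW)
R=np.array([[c_,-s_,0],[s_,c_,0],[0,0,1]])
def W(x,y,z): return (O+R@np.array([x,y,z])/1000).tolist()   # jig mm -> world m
def J(p): return R.T@(np.asarray(p)-O)*1000
def Q(yaw): return [0.,float(np.cos(yaw/2)),float(np.sin(yaw/2)),0.]
QA=Q(YAW+np.pi); QB=Q(YAW+np.pi/2)
E
python3 - <<'E'
from h import *
from cell import *
f=np.load("top0.npz");P=cloud(f["d"],f["mtx"],f["extrinsics"])
q=P[near(P,(.70,.03),.07)];print("box h",np.percentile(q[:,2],[50,95,99]))
def corner(deg,r,off=10):
    t=np.radians(deg); return 87+r*np.cos(t)-off*np.sin(t), 52+r*np.sin(t)+off*np.cos(t)
def T(deg,r,off=10):
    x,z=corner(deg,r,off); return W(x-11,-19,z+11)
set_gripper(0.)
a=T(50,88,22); b=list(a);b[2]+=.08
move_pose(b,QA); print(get_joint_positions(),get_clock())
move_linear(a,.15)
for d in(48,40,32,24,17,10):
    print(d,move_linear(T(d,88),.08,until_force=25),get_ft_force().round(1))
print(move_linear(T(7,88),.03,until_force=15),J(get_position()),get_ft_force())
p=list(get_position());p[2]+=.05;move_linear(p,.2)
move_pose(W(70,-19+200,200),QA)
im,d=camera("scene");cv2.imwrite("pics/s1.png",cv2.cvtColor(im[120:330,200:450],cv2.COLOR_RGB2BGR).repeat(3,0).repeat(3,1)[:600,:750])
for c in("scene",):
  for t in("clamp_grip","clamp_bar","clamp_pad"): print(t,[(J(r["location"]).round(),round(r["p"],2)) for r in mark_of(c,t)[:2]])
print(get_clock())
E
```

```text
box h [0.00404557 0.0408773  0.04540104]
[-9.08086259e-02  3.80650269e-01 -1.59308756e-01  1.03089657e+00
  2.44841078e-04 -2.56825330e-01] 4.375
48 False [0.2 0.5 0. ]
40 False [-0.   0.2  0.3]
32 False [-0.1 -0.6 -0.1]
24 False [ 0.5 -0.6 -0.9]
17 False [-0.8  0.3 -0.6]
10 False [-0.5 -0.5  0.5]
True [161.26579097 -18.95079226  86.79475164] [-1.87203481 -0.36104342 10.06659139]
clamp_grip [(array([171., -19.,  67.]), 0.85), (array([ 2.,  1., -0.]), 0.29)]
clamp_bar [(array([ 59., -21.,  82.]), 0.84)]
clamp_pad []
8.6167
```

The arm is fully up: the grip is at jig (171,-19,67), which is the 10° position. Next is the lateral push with the open fingers.

```bash
cat >> h.py <<'E'
def board(c="top",save=None):
    import cell
    im,d=cell.camera(c);k=cell.calibration(c);K,E=k["mtx"],k["extrinsics"];P=cloud(d,K,E)
    if save: cv2.imwrite(save,cv2.cvtColor(im,cv2.COLOR_RGB2BGR))
    h=cv2.cvtColor(im,cv2.COLOR_RGB2HSV)
    j=(P-O)@R*1000
    m=(np.abs(j[...,0])<150)&(j[...,1]>84)&(j[...,1]<290)&(j[...,2]>9)&(j[...,2]<24)
    m=cv2.morphologyEx(m.astype(np.uint8),cv2.MORPH_OPEN,np.ones((5,5)))
    v,u=np.where(m>0); q=(np.c_[onplane(np.c_[u,v],K,E,.018),np.full(len(u),.018)]-O)@R
    return rect(q[:,:2]),len(q)
E
python3 - <<'E'
from h import *
from cell import *
print(board())
set_gripper(1.)
move_pose(W(119,184,60),QA)
print(move_linear(W(119,184,2),.04,until_force=4),J(get_position()))
p=J(get_position()); z=p[2]+4
move_linear(W(119,184,z),.1)
print(move_linear(W(61.5,184,z),.06,until_force=30),get_ft_force())
move_linear(W(75,184,z),.1); move_linear(W(85,184,90),.2)
move_pose(W(0,330,130),QB)
print(board("top","pics/t2.png"),board("scene"),get_clock(),z)
E
```

```text
((array([ 49.3, 184.5]), array([139.2,  99.2]), 89.1), 1264)
False [119.21948929 184.02113903   2.2777986 ]
False [ 0.0630913  -0.12028801 -0.43890853]
((array([ -0.2, 185.1]), array([ 99.9, 140.3]), 0.0), 1978) ((array([  0.9, 185.6]), array([141.8, 100.1]), 88.9), 1653) 15.65 6.277798599079141
```

The board is centred and square. Next I'll push it along the slot, stopping a little short of the line.

```bash
python3 - <<'E'
from h import *
from cell import *
set_gripper(.7)
move_pose(W(0,276,60),QB)
print(move_linear(W(0,276,4),.04,until_force=4)); z=max(J(get_position())[2]+3,8)
move_linear(W(0,276,z),.1)
print(z)
for y in(190,150,112):
    print(move_linear(W(0,y,z),.06,until_force=30),get_ft_force().round(1),J(get_position()).round(1))
move_linear(W(0,130,z),.1); move_linear(W(0,150,90),.2); move_pose(W(0,330,150),QB)
im,d=camera("top");k=calibration("top");np.savez("t3.npz",p=im,d=d,**k)
im2,d2=camera("scene");np.savez("s3.npz",p=im2,d=d2,**calibration("scene"))
b=lambda i,s:cv2.resize(cv2.cvtColor(i[s],cv2.COLOR_RGB2BGR),None,fx=6,fy=6,interpolation=cv2.INTER_CUBIC)
cv2.imwrite("pics/t3.png",b(im,(slice(220,315),slice(185,310))));cv2.imwrite("pics/s3.png",b(im2,(slice(210,305),slice(280,405))))
for c in("top","scene"):
  for t in("panel","panel_front","index_line"): print(c,t,[(J(r["location"]).round(),round(r["p"],2)) for r in mark_of(c,t)[:2]])
print(get_clock())
E
```

```text
True
9.006439566851292
False [ 0.5 -0.3 -0.1] [1.000e-01 1.901e+02 9.000e+00]
False [ 0.  -0.5  0.1] [  0.2 149.7   9. ]
False [-0.2  0.2 -0.7] [1.000e-01 1.117e+02 9.000e+00]
top panel [(array([-4., 26., -0.]), 0.76)]
top panel_front [(array([ -3., -40.,  11.]), 0.66), (array([ 139., -364.,    1.]), 0.3)]
top index_line []
scene panel [(array([ 0., 28., -1.]), 0.64)]
scene panel_front [(array([  0., -44.,  17.]), 0.98)]
scene index_line [(array([ -3., -41.,  18.]), 0.88)]
23.2333
```

View pics/t3.png

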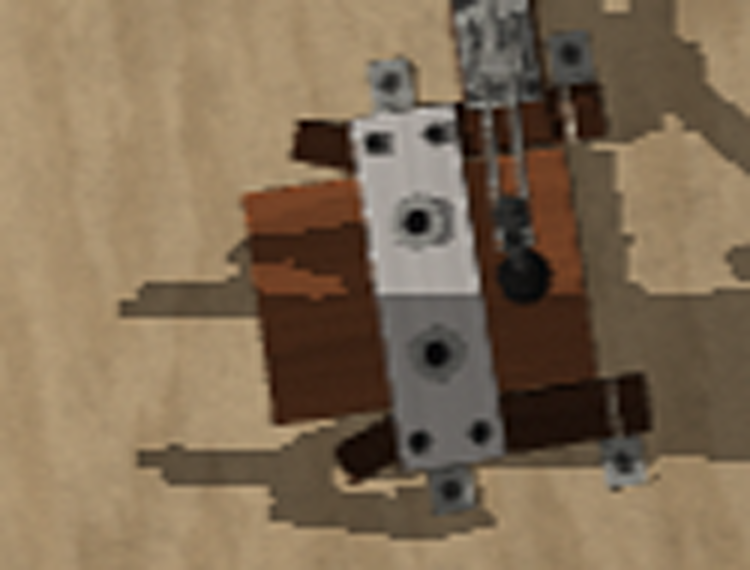

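View pics/s3.png

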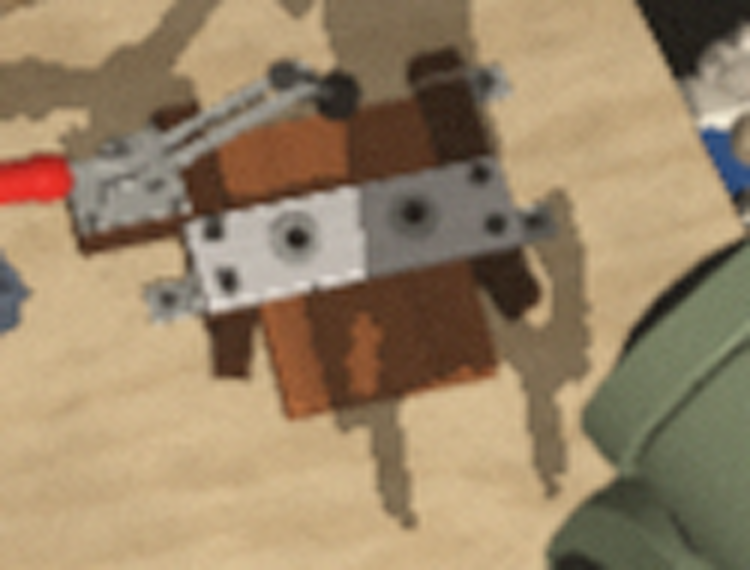

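The top crop shows the leading edge about 6 to 11 px (1 to 2 real px, about 3 to 5 mm) short of the white lines at (568,112) and (613,405). I'll measure it in rectified jig coordinates.

```bash
cat >> h.py <<'E'
def prof(p,K,E,x0,x1,z,ys):
    xs=np.linspace(x0,x1,15); g=np.stack(np.meshgrid(xs,ys),-1).reshape(-1,2)
    w=np.c_[g,np.full(len(g),z)]/1000@R.T+O
    q=w@E[:3,:3].T+E[:3,3]; q=q@K.T; q=(q[:,:2]/q[:,2:]).astype(np.float32).reshape(len(ys),15,2)
    return cv2.remap(p.astype(np.float32),q[...,0],q[...,1],cv2.INTER_LINEAR).mean(1)
def gap(p,K,E):
    ys=np.arange(-58,-30,.5); out={}
    for n,x0,x1 in(("L-",-72,-55),("L+",55,72)):
        if n=="L+": x0,x1=52,64
        a=prof(p,K,E,x0,x1,20,ys).mean(1); a=a-np.median(a); w=np.clip(a-.4*a.max(),0,None)
        k=np.argmax(np.where((ys>-53)&(ys<-37),a,-1)); s=slice(max(k-6,0),k+7); out[n]=round(float((ys[s]*w[s]).sum()/w[s].sum()),2)
    for n,x0,x1 in(("E--",-45,-30),("E-",-30,-12),("E+",5,25),("E++",25,45)):
        a=prof(p,K,E,x0,x1,18,ys); r=a[:,0]/(a[:,2]+1)   # red/blue ratio: wood high
        lo,hi=np.median(r[:6]),np.median(r[-8:]); k=np.where((r-(lo+hi)/2)[:-1]*(r-(lo+hi)/2)[1:]<=0)[0]
        out[n]=[ys[k].tolist(),round(float(lo),2),round(float(hi),2)]
    return out
E
python3 - <<'E'
from h import *
for n in("t3","s3"):
    f=np.load(n+".npz"); print(n,gap(f["p"],f["mtx"],f["extrinsics"]))
f=np.load("top0.npz"); print({k:v for k,v in gap(f["p"],f["mtx"],f["extrinsics"]).items() if k[0]=="L"})
E
```

```text
t3 {'L-': -45.09, 'L+': -44.59, 'E--': [[-39.5], 1.49, 2.89], 'E-': [[-39.5], 1.5, 2.86], 'E+': [[-40.5], 1.5, 2.98], 'E++': [[-40.5], 1.5, 3.0]}
s3 {'L-': -46.69, 'L+': -36.65, 'E--': [[-39.5], 1.51, 2.47], 'E-': [[-39.0], 1.47, 2.45], 'E+': [[-41.0], 1.21, 2.82], 'E++': [[-38.5], 1.17, 2.84]}
{'L-': -45.08, 'L+': -44.37}
```

```bash
cat > p.py <<'E'
import sys
from h import *
from cell import *
y=float(sys.argv[1]); z=9
move_pose(W(0,150,60),QB); move_linear(W(0,130,z),.12)
move_linear(W(0,y+5,z),.1); move_linear(W(0,y,z),.02); print(J(get_position()))
move_linear(W(0,130,z),.1); move_linear(W(0,150,90),.2); move_pose(W(0,330,150),QB)
for c in("top","scene"):
    im,d=camera(c);k=calibration(c);np.savez(c+"4.npz",p=im,d=d,**k); print(gap(im,k["mtx"],k["extrinsics"]), J(-k["extrinsics"][:3,:3].T@k["extrinsics"][:3,3]))
    i=cv2.resize(im[235:305,250:310] if c=="top" else im[205:255,310:370],None,fx=9,fy=8.5,interpolation=cv2.INTER_CUBIC); cv2.imwrite(f"pics/{c}_{y}.png",cv2.cvtColor(i,cv2.COLOR_RGB2BGR))
print(get_clock())
E
python3 p.py 107
```

```text
[  0.12891799 107.06920113   9.05962334]
{'L-': -45.1, 'L+': -44.6, 'E--': [[-43.0], 1.5, 2.87], 'E-': [[-43.5], 1.5, 2.84], 'E+': [[-43.5], 1.51, 2.97], 'E++': [[-43.5], 1.5, 2.97]} [  61.48061613  -79.7313085  1306.96276593]
{'L-': -46.75, 'L+': -36.71, 'E--': [[-43.5], 1.52, 2.36], 'E-': [[-41.5], 1.45, 2.38], 'E+': [[-44.0], 1.19, 2.78], 'E++': [[-39.0], 1.16, 2.79]} [ 270.54090066  568.72475017 1367.33674616]
27.225
```

```bash
python3 p.py 105.4
```

```text
[  0.12186905 105.4551855    9.05507361]
{'L-': -45.06, 'L+': -44.6, 'E--': [[-44.5], 1.5, 2.86], 'E-': [[-44.5], 1.5, 2.86], 'E+': [[-45.0], 1.5, 3.0], 'E++': [[-45.0], 1.5, 2.99]} [  61.48061613  -79.7313085  1306.96276593]
{'L-': -46.71, 'L+': -36.68, 'E--': [[-45.0], 1.53, 2.4], 'E-': [[-40.5], 1.46, 2.44], 'E+': [[-45.0], 1.18, 2.78], 'E++': [[-39.0], 1.16, 2.76]} [ 270.54090066  568.72475017 1367.33674616]
31.25
```

View pics/top_105.4.png

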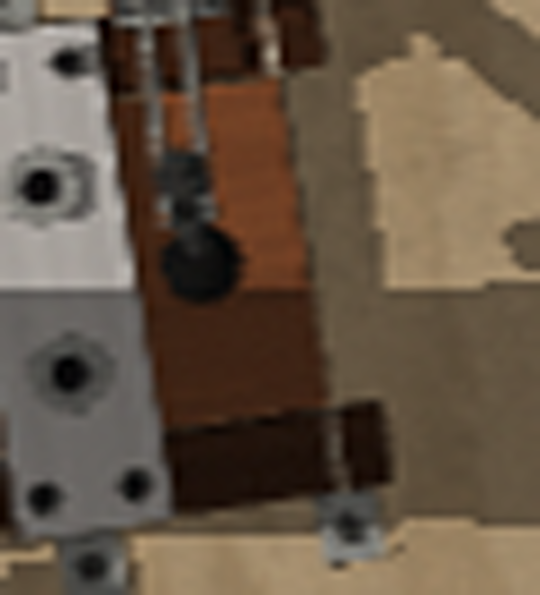

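The leading edge now ends at (281,80) and (327,402), on the white lines at (270,60) and (335,440) to within about 0.6 mm. I'll nudge it 0.5 mm further, then press the clamp down.

```bash
python3 p.py 104.9; python3 - <<'E'
from h import *
from cell import *
def T(a,r=50,off=4):
    a=np.radians(a); return W(87-r*np.cos(a)+off*np.sin(a)+11,-19,52+r*np.sin(a)+off*np.cos(a)+11)
set_gripper(0.)
a=T(40,50,16); b=list(a); b[2]+=.07
move_pose(b,QA); move_linear(a,.15)
for d in(36,28,20,13,7,2): print(d,move_linear(T(d),.07,until_force=40),get_ft_force().round(1))
print(move_linear(T(0,50,-6),.02,until_force=18),J(get_position()).round(1),get_ft_force().round(1))
wait(.2)
p=list(get_position());p[2]+=.08;move_linear(p,.2)
move_pose(W(0,330,150),QA)
for c in("top","scene"):
    im,d=camera(c);k=calibration(c);print(gap(im,k["mtx"],k["extrinsics"]))
    for t in("clamp_bar","clamp_grip","panel_front"): print(t,[(J(r["location"]).round(),round(r["p"],2)) for r in mark_of(c,t)[:1]])
i=cv2.resize(im[190:305,270:400],None,fx=6,fy=5.2,interpolation=cv2.INTER_CUBIC);cv2.imwrite("pics/end.png",cv2.cvtColor(i,cv2.COLOR_RGB2BGR)); print(get_clock())
E
```

```text
[2.69201653e-04 1.04948229e+02 9.00404099e+00]
{'L-': -45.07, 'L+': -44.6, 'E--': [[-45.0], 1.5, 2.84], 'E-': [[-45.5], 1.5, 2.84], 'E+': [[-45.5], 1.49, 2.99], 'E++': [[-45.5], 1.5, 2.99]} [  61.48061613  -79.7313085  1306.96276593]
{'L-': -46.75, 'L+': -36.68, 'E--': [[-45.5], 1.52, 2.41], 'E-': [[-41.5], 1.44, 2.41], 'E+': [[-45.0], 1.18, 2.83], 'E++': [[-39.0], 1.16, 2.78]} [ 270.54090066  568.72475017 1367.33674616]
35.275
36 False [1.2 0.8 1.2]
28 False [ 2.7 -0.3  1.2]
20 False [ 4.4 -1.3  3. ]
13 False [2.  0.1 2.1]
7 False [ 1.1 -0.5  2.4]
2 False [ 1.4 -0.4  2.8]
True [ 47.8 -19.   68. ] [-1.6  0.5  7.7]
{'L-': -45.08, 'L+': -44.29, 'E--': [[-45.0], 1.51, 2.87], 'E-': [[-45.0], 1.51, 2.87], 'E+': [[-46.0], 1.5, 2.97], 'E++': [[-45.5], 1.5, 3.0]}
clamp_bar [(array([ 37., -21.,  57.]), 0.57)]
clamp_grip [(array([142., -18., 123.]), 0.65)]
panel_front [(array([ -1., -48.,  13.]), 0.87)]
{'L-': -46.74, 'L+': -40.8, 'E--': [[-45.5], 1.52, 2.41], 'E-': [[-45.5], 1.51, 2.14], 'E+': [[-45.0, -38.0, -33.5], 1.52, 1.24], 'E++': [[-45.0, -38.0, -33.0], 1.53, 1.3]}
clamp_bar [(array([ 40., -19.,  54.]), 0.58)]
clamp_grip [(array([140., -16., 116.]), 0.57)]
panel_front [(array([  1., -49.,  17.]), 0.65)]
42.8083
```

View pics/end.png

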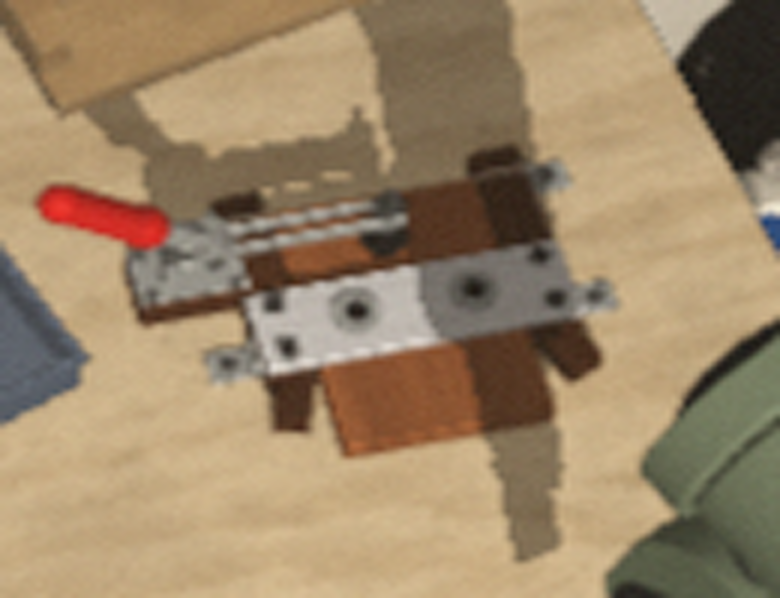

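The end view shows the pad (385,235) down on the board, the bar level and the handle up. I'll press once more with more force to be sure it is fully home, then hand in.

```bash
python3 - <<'E'
from h import *
from cell import *
move_pose(W(48,-19,110),QA); move_linear(W(48,-19,72),.1)
print(move_linear(W(48,-19,58),.02,until_force=35),J(get_position()).round(2),get_ft_force().round(1)); wait(.3)
p=list(get_position());p[2]+=.08;move_linear(p,.2)
move_pose(W(0,330,150),QA)
im,d=camera("top");k=calibration("top");print(gap(im,k["mtx"],k["extrinsics"]))
P=((cloud(d,k["mtx"],k["extrinsics"])-O)@R*1000).reshape(-1,3)
m=(abs(P[:,1]+19)<6)&(P[:,2]>48)&(P[:,2]<66)
for x0 in(5,20,35,50): 
    q=P[m&(abs(P[:,0]-x0-7)<8)]; print(x0,len(q),np.median(q[:,2]) if len(q) else 0)
print(get_clock()); close_job()
E
```

```text
True [ 48.7  -19.18  68.  ] [-2.3  0.4  9.1]
{'L-': -45.08, 'L+': -44.28, 'E--': [[-45.0], 1.5, 2.85], 'E-': [[-45.5], 1.51, 2.88], 'E+': [[-46.0], 1.5, 2.96], 'E++': [[-45.5], 1.5, 3.01]}
5 16 59.18187720175643
20 11 57.59013158098592
35 11 56.31563394471298
50 12 57.85997203124646
47.3333
the job is handed in; nothing more can be done
```

I handed the job in at 47 s: the board is in the slot with its leading edge on the index line to within about 0.5 mm. The clamp pad is down on it: a second, harder press (35 N) moved the bar no further. No robot move went near the other things on the bench, though I did not measure them again at the end.

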